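# Start the vacuum packer's warm-up run

### The arm

A 6-joint arm with a two-finger parallel gripper is mounted at the origin on the work surface. World frame = base frame: x ahead of the robot, y to its left, z up, the work surface at z = 0. Lengths are in m, angles in rad, forces in N, time in s.
With the tool pointing down it reaches from about 0.25 to 0.8 m from the base axis. Payload 3.9 kg.
Tool frame: the origin (TCP) lies on the front face of the gripper's body, between the roots of the fingers; the fingertips stand 73 mm ahead of it and the grasp point (between the pads) lies 54 mm ahead of it; z points along the fingers, y is the direction in which the jaws open and shut (so a half turn about z gives the same grasp; the last joint's range is limited). The gripper opens to 85 mm and grips with 20 to 120 N. Pads are 22 mm wide; open, the fingers measure 114 mm over their backs; the gripper's body (76 mm by 85 mm) begins 54 mm behind the grasp point. The pads swing forward as they close: fully open they stand 13 mm farther back than shut.
Start: joints at [-1.102, 0.26, -0.138, 1.173, 0, 1.571], TCP at [0.237, -0.468, 0.304] pointing down, gripper open.
Joint ranges: [-2.78, 2.78], [-0.83, 1.72], [-1.28, 1.37], [-1.9, 2.12], [-1.57, 1.48], [-3.14, 3.14]. Speed limits (rad/s): [2.57, 2.57, 3.14, 3.14, 3.14, 3.14].

### API

Orientations are given as [roll, pitch, yaw] about the fixed x, y, z axes, in that order (R = Rz(yaw) Ry(pitch) Rx(roll)).
In Python, from rig import sense, read_camera, camera_info, sign_off gives the robot as it stands.
- The arm moves only by the shell command python3 -m jog 'ROWS' [OPENING] [FORCE]. ROWS is JSON, one flat list of numbers, 4 for each row, row after row: the shift along the tool's x, y, z in m, then the turn about the tool's z in degrees. In form: [dx, dy, dz, turn, dx, dy, dz, turn, ...]. A call has 1 to 20 rows; each row is the pose to reach, as a shift and turn from the pose commanded when the call began, along the tool's axes at that moment; what a row does not reach only later rows make up. A row lasts 1/10 s, in which the tool goes at most 50 mm and 8.59 degrees, less where a joint would pass 70% of its speed; a pose out of reach is approached as far as the arm can. A call with a gripper value outside its range is refused whole. OPENING is the closure, from 0 (fully open) to 1 (shut), set as the call begins (- or left out, the last holds). The fingers move at their own pace and stop on an object; FORCE is the grip in N (left out, the last holds). Time passes only in rows, so rows that repeat a pose let the fingers close. It gives the time, the measured TCP pose, the force and the opening at its end, in the units of the state.
- sense(): the state, without advancing time (a new reading comes with each control period).
- read_camera(name): name is "scene" or "side" or "wrist"; returns the picture (384x512x3 uint8, red, green, blue); there is no depth.
- camera_info(name): a dict with "fx", "fy", "cx", "cy" (pixels), "T" (4x4, takes a point from camera to world coordinates). Camera axes: x right, y down, z forward; pixel columns grow to the right and rows downward; lengths in m; the calibration is good to about 2 mm. A picture is of the moment at which its call begins: read the wrist's pose just before it. camera_info takes no time and is no camera call; for the wrist camera it gives the pose at the moment of the call.
- sign_off(): hands the job in, once; it reports no verdict.
The state is a dict: "time_s": time; "q": joint angles; "qd": joint speeds; "tau": joint torques, N m; "tcp_pos": TCP position; "ee_rot": TCP orientation; "wrist_force": force on the tool from outside, world axes, zero at the start; "torque": the same for the moment, N m; "gripper_width": opening from 0.0 (shut) to 1.0 (fully open).
Only numpy, scipy, OpenCV 4.12 (cv2) and the standard library are available. Lean on these libraries where they do the work, as an engineer would, in place of code of your own. Each camera call takes 0.05 s, during which the arm holds its last target. There are 200 camera calls.

### The job

Start the vacuum packer on its empty warm-up run: press the round power button on its front panel all the way in and let it spring back, then push the raised clear lid gently down with the fingertips until it is fully shut on its seal. The sprung lid would rise again, so the program finishes while still holding it down. Only push: never lift the lid, and leave the cheeses and everything else on the table where they are.

Things in the scene. Friction and masses are not known exactly. Their poses are not given: they have to be found in the camera images.
- packer: Vacuum packer in bare metal, fixed in place, 530 mm deep, 360 mm wide, deck 145 mm high. Origin on the table under its middle; x to its back, y to its left seen from the robot. The lid's hinge line runs along y, 185 mm behind the origin, 156 mm above the table. Control panel: 165 to 240 mm in front of the origin, sloping up from 117 to 136 mm high; its display and flat square keys are not used.
- power_top (a point): Middle of the top of the power button: the only round control on the panel, a bright steel button 28 mm across, 10 mm proud of a round black bezel 44 mm across, near the panel's left end (+y). Its z axis points out of the panel, tilted 15 degrees from vertical towards the packer's front (-x); it can be pressed straight down. The point moves with the button.
- power (a joint): Travel of the power button, m: 0 out, 0.006 fully in. It springs back. Takes about 1.5 N to start and 5 N to be fully in; counts as pressed from 0.0045.
- lid: Clear raised lid; its pose is taken at the middle of the top of the black grip lip on its front edge (45 x 160 x 16 mm). z up, x to the hinge, turning with it. At lid angle a it is 337.5*cos(a)-8*sin(a) mm in front of the hinge line and 337.5*sin(a)+8*cos(a) mm above it; shut, a = 0, 164 mm above the table. 45 mm behind it a dome rises 43 mm higher. It starts at a = 0.40 to 0.55.
- lid_seat (a point): Point on the packer where the middle of the top of the grip lip comes to lie when the lid is shut, 164 mm above the table, axes as the packer's. The lid's hinge is sprung and stiff: the lid stays when raised but rises from shut. Pushing at the lip takes 1 to 3 N at first, 8 N to shut it, 5 N or more to hold it. The seal gives a millimetre or two when pressed. Over 50 N or 1.5 rad/s is too rough.
- cheese_a: Small ridged brown cheese wheel, 95 mm across, 52 mm high, standing flat near the packer. Origin under its middle. Leave alone.
- cheese_b: Another cheese wheel, same as cheese_a. Leave alone.
- cheese_c: Another cheese wheel, same as cheese_a. Leave alone.
- brush: Flat wash brush with a white handle and grey bristles, 200 mm long, lying in front of the packer. Leave alone.
- bowl: Steel bowl, 130 mm across, 60 mm high, to the right of the packer. Origin under its middle. Leave alone.
- brine_bottle: White bottle, 70 mm across, 190 mm high, to the left of the packer. Origin under its middle. Leave alone.

How it is judged:
By the outcome, as a careful person would: the job done as asked, in the order asked, and still so for the second after the job is handed in, while the arm keeps its last pose, push and grip.
It also fails if it takes over 58 s, if anything falls off the work surface, if the arm or the gripper's body presses on something with over 40 N, if the wrist force passes 120 N, or if a joint passes its speed limit or range.

## Working session

There is one attempt and no reset: what is moved stays moved. The work goes in short steps, Python scripts to look and compute and a shell command to move; the robot and the scene stay as the last step left them, time stands still between calls to the robot, and variables do not carry over. Pictures are saved under pics/ and viewed, about 8 in all and at most 12, crops included, and the job is handed in when it is done.

```bash
mkdir -p pics; ls; python3 - <<'E'
from rig import *
import cv2,numpy as np
for n in("scene","side"):
    cv2.imwrite(f"pics/{n}0.png",cv2.resize(read_camera(n)[:,:,::-1],(768,576),interpolation=cv2.INTER_CUBIC))
    c=camera_info(n);print(n,c["fx"],c["cx"],c["cy"],np.round(c["T"],3).tolist())
print(sense())
E
```

```text
pics
scene 369.40809491161735 255.74848246782037 186.5790395587719 [[-0.956, -0.231, 0.18, 0.384], [-0.293, 0.778, -0.556, 0.573], [-0.011, -0.585, -0.811, 0.93], [0.0, 0.0, 0.0, 1.0]]
side 386.2951662598718 253.1539927976882 196.7018503979214 [[-0.942, -0.159, 0.297, 0.286], [-0.337, 0.439, -0.833, 0.793], [0.002, -0.885, -0.466, 0.564], [0.0, 0.0, 0.0, 1.0]]
{'time_s': 0.1, 'q': array([-1.10202874e+00,  2.60622042e-01, -1.39244742e-01,  1.17270490e+00,
        6.89501999e-06,  1.57079947e+00]), 'qd': array([ 0.00123539, -0.00207531,  0.00406935, -0.00036213, -0.00067764,
        0.00036697]), 'tau': array([ 8.95920130e-05, -4.06507838e+01,  2.54528064e+01,  1.01114574e-02,
        3.00608924e-07,  1.65263408e-06]), 'tcp_pos': array([ 0.23696944, -0.46793015,  0.30314431]), 'ee_rot': array([-3.13981730e+00, -6.88942042e-06,  4.68764423e-01]), 'wrist_force': array([-0.55453401, -0.42313815,  0.70041529]), 'torque': array([-0.02075438,  0.00793265, -0.00656543]), 'gripper_width': 1.0023634845275622}
```

View pics/scene0.png

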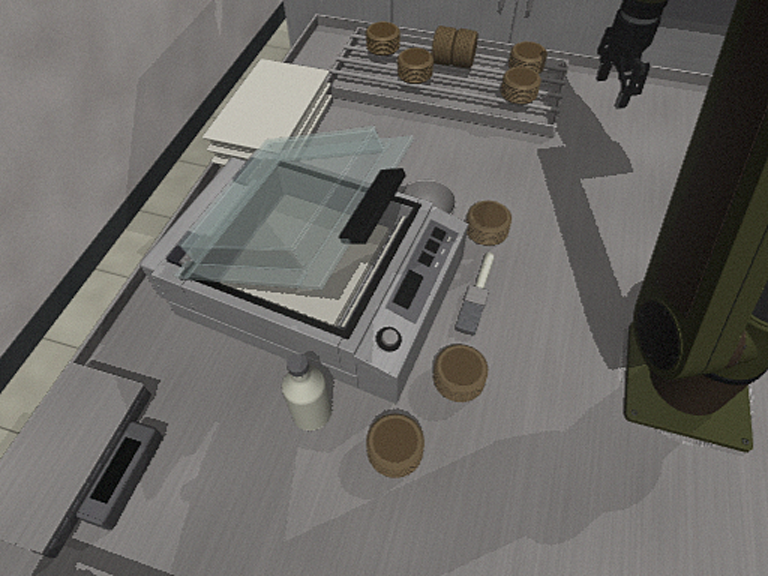

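View pics/side0.png

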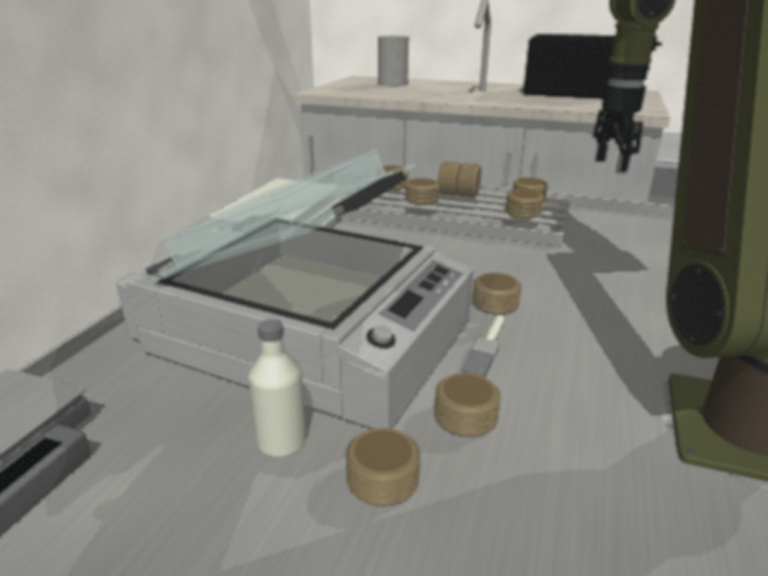

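The scene view shows the button at about (390,338) and the grip lip at (388,169)-(341,239). In the side view the button is at (382,336) and the lip at (408,172)-(337,208). I'll enlarge both.

```bash
python3 - <<'E'
import cv2,numpy as np
from rig import *
# crops in native px: scene (215..315, 105..255) x4 ; side (215..315,105..255) x4
a=[]
for n in("scene","side"):
    im=read_camera(n)[:,:,::-1]
    cv2.imwrite(f"pics/{n}_raw.png",im)
    a.append(cv2.resize(im[105:255,220:320],(400,600),interpolation=cv2.INTER_CUBIC))
cv2.imwrite("pics/crop1.png",np.hstack(a))
E
```

```text
(no output)
```

View pics/crop1.png

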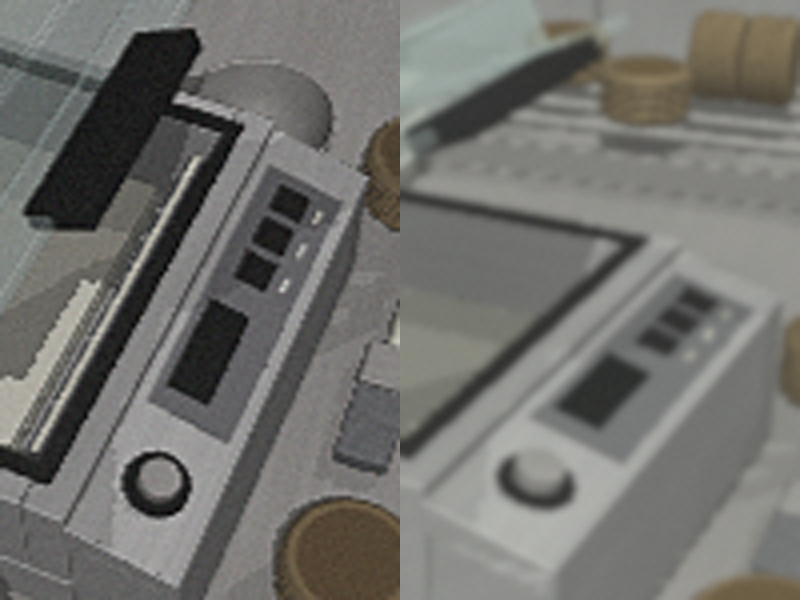

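```bash
cat > h.py <<'E'
import numpy as np
from rig import camera_info
from scipy.optimize import least_squares
def proj(n,P,c=None):
    c=c or camera_info(n);T=np.array(c["T"]);p=(np.atleast_2d(P)-T[:3,3])@T[:3,:3]
    return np.c_[c["fx"]*p[:,0]/p[:,2]+c["cx"],c["fy"]*p[:,1]/p[:,2]+c["cy"]]
def tri(obs): # list of (cam,(u,v))
    r=least_squares(lambda P:np.concatenate([proj(n,P)[0]-uv for n,uv in obs]),[.5,0,.15])
    return r.x,np.abs(r.fun).max()
E
python3 - <<'E'
from h import *
f=lambda u,v:np.array([u/4+220,v/4+105])
g=lambda u,v:np.array([(u-400)/4+220,v/4+105])
S=dict(btn=(f(162,479),g(542,462)),FL=(f(180,586),g(554,590)),FR=(f(366,182),g(781,303)),BR=(f(268,130),g(683,240)),BL=(f(65,522),g(427,482)),
 lipR=(f(200,38),g(605,45)),lipL=(f(98,228),g(440,142)))
for k,(a,b) in S.items():
    x,e=tri([("scene",a),("side",b)]);print(k,x.round(3),round(e,2))
E
```

```text
btn [0.514 0.139 0.142] 0.1
FL [0.49  0.184 0.097] 0.66
FR [ 0.447 -0.161  0.111] 0.07
BR [ 0.519 -0.157  0.149] 1.06
BL [0.559 0.187 0.148] 0.2
lipR [ 0.552 -0.075  0.303] 0.59
lipL [0.58  0.081 0.291] 5.33
```

```bash
cat > fit.py <<'E'
from h import *
f=lambda u,v:np.array([u/4+220,v/4+105])
g=lambda u,v:np.array([(u-400)/4+220,v/4+105])
CI={n:camera_info(n) for n in("scene","side")}
def W(p,L):
    c,s=np.cos(p[2]),np.sin(p[2]);L=np.atleast_2d(L)
    return np.c_[p[0]+c*L[:,0]-s*L[:,1],p[1]+s*L[:,0]+c*L[:,1],L[:,2]]
def lipL(a,x,y,z): # x from hinge line forward dist d, height above hinge plane
    d=-x;return [.185-d*np.cos(a)+z*np.sin(a),y,.156+d*np.sin(a)+z*np.cos(a)]
obs=[("scene","FL",f(180,586)),("side","FL",g(554,585)),("scene","FR",f(366,182)),("side","FR",g(781,303)),
("scene","btn",f(162,479)),("side","btn",g(542,462)),
("scene","tRb",f(142,36)),("scene","tRf",f(190,28)),("scene","bRf",f(200,45)),("scene","bLf",f(98,228)),
("side","bLf",g(440,142)),("side","bRf",g(605,58))]
def res(p,det=False):
    a=p[3];L={"FL":[p[6],.18,.117],"FR":[p[6],-.18,.117],"btn":[p[4],p[5],.1265+.01+.002-(p[4]+.2025)*-.26],
    "tRb":lipL(a,-.315,-.08,.008),"tRf":lipL(a,-.36,-.08,.008),"bRf":lipL(a,-.36,-.08,-.008),"bLf":lipL(a,-.36,.08,-.008)}
    r=[proj(n,W(p,L[k]),CI[n])[0]-uv for n,k,uv in obs]
    if det:
        for o,x in zip(obs,r):print(o[0],o[1],x.round(1))
    return np.concatenate(r)
if __name__=="__main__":
    r=least_squares(res,[.7,0,-.12,.45,-.2,.13,-.24],loss="soft_l1")
    p=r.x;print(p.round(4));res(p,1)
    print("btn",W(p,[p[4],p[5],.1385+(p[4]+.2025)*.26]),"lip",W(p,lipL(p[3],-.3375,0,.008)),"seat",W(p,[-.1525,0,.164]))
E
python3 fit.py
```

```text
[ 0.7051 -0.0084 -0.1134  0.4238 -0.2049  0.1212 -0.2404]
scene FL [-0.7  1.8]
side FL [ 0.2 -2.9]
scene FR [ 0.5 -1.1]
side FR [ 0.3 -1.8]
scene btn [-0.2 -0.5]
side btn [0.1 0.8]
scene tRb [-2.8 -0.7]
scene tRf [0.7 0.2]
scene bRf [0.6 1.1]
scene bLf [-1.3  2.2]
side bLf [ 9.1 -1.1]
side bRf [-0.7 -0.2]
btn [[0.51523241 0.13519858 0.13786809]] lip [[0.58654249 0.00510158 0.30207121]] seat [[0.55361278 0.00885177 0.164     ]]
```

```bash
python3 -m jog '[0.01,-0.008,-0.02,2, 0.04,-0.03,-0.05,4, 0.08,-0.06,-0.05,6, 0.12,-0.09,-0.05,9, 0.16,-0.125,-0.05,12, 0.2,-0.16,-0.05,15, 0.24,-0.19,-0.05,18, 0.28,-0.225,-0.05,21, 0.32,-0.26,-0.05,24, 0.36,-0.29,-0.05,27, 0.4,-0.32,-0.05,30, 0.44,-0.355,-0.05,33.4, 0.47,-0.38,-0.05,33.4, 0.495,-0.4,-0.05,33.4, 0.51,-0.41,-0.04,33.4, 0.518,-0.416,-0.03,33.4, 0.518,-0.416,-0.017,33.4, 0.518,-0.416,-0.017,33.4, 0.518,-0.416,-0.017,33.4]' 1 20
python3 - <<'E'
from h import *
from rig import *
import cv2
s=sense();c=camera_info("wrist");im=read_camera("wrist")[:,:,::-1]
print(s["time_s"],s["tcp_pos"].round(4),s["ee_rot"].round(3),s["wrist_force"].round(2),s["gripper_width"])
print(np.round(c["T"],3).tolist(),c["fx"])
cv2.imwrite("pics/w_raw.png",im);cv2.imwrite("pics/w1.png",cv2.resize(im,(768,576)))
P=[[.514,.139,.142],[.5152,.1352,.1379],[.490,.184,.117]]
print(proj("wrist",P,c)*1.5)
E
```

```text
time_s: 2.1
tcp_pos: [0.4996, -0.0151, 0.3273]
ee_rot: [-3.102, 0.003, -0.049]
wrist_force: [0.6, 0.4, 0.1]
gripper_width: 0.001
2.1 [ 0.4996 -0.0151  0.3273] [-3.102e+00  3.000e-03 -4.900e-02] [0.64 0.42 0.13] 0.0011439178728629422
[[-0.049, -0.945, -0.324, 0.584], [-0.998, 0.034, 0.053, -0.021], [-0.039, 0.326, -0.945, 0.397], [0.0, 0.0, 0.0, 1.0]] 310.88708960528953
[[139.17807953 265.94697753]
 [148.76300158 261.79142392]
 [101.7333267  292.66717458]]
```

View pics/w1.png

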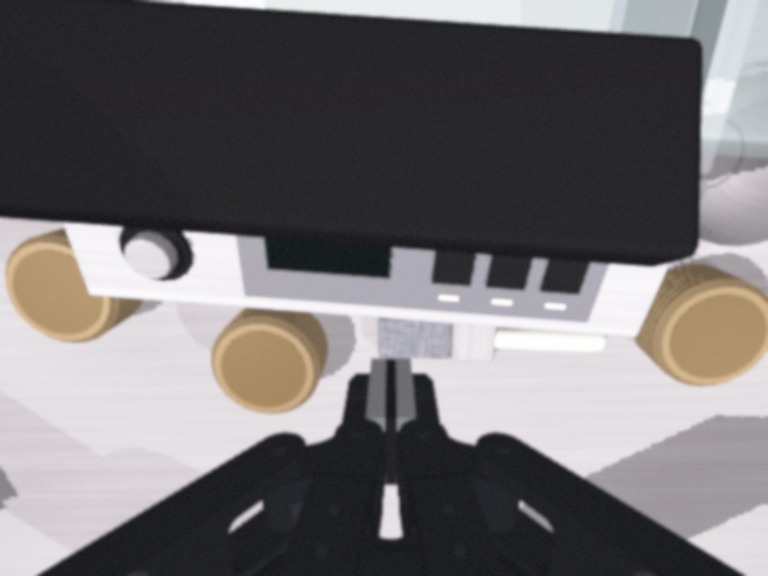

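The wrist view has the button at (150,255), close to the predicted position. The camera sits on the tool's +x side, towards the lid, so I'll turn the tool half round. The arm has also stopped short of the target, so I'll check that first.

```bash
python3 - <<'E'
from h import *
import h
g=lambda u,v:np.array([(u-400)/4+220,v/4+105]);f=lambda u,v:np.array([u/4+220,v/4+105])
print(tri([("scene",f(162,479)),("side",g(542,462)),("wrist",np.array([150,255])/1.5)]))
E
python3 -m jog '[0,0,0,0,0,0,0,0,0,0,0,0]'
python3 -c "
from rig import *;print(sense())"
```

```text
(array([0.5182631 , 0.13422522, 0.13660261]), np.float64(1.2466367312288753))
time_s: 2.45
tcp_pos: [0.4999, -0.0148, 0.3286]
ee_rot: [-3.102, 0.001, -0.048]
wrist_force: [0.3, 0.2, 1.1]
gripper_width: 0.0
{'time_s': 2.45, 'q': array([-0.0493255 ,  0.20816124, -0.14349154,  1.2198779 ,  0.03967949,
        3.14064419]), 'qd': array([-4.19901208e-05, -9.57008214e-04,  1.18903381e-03, -1.13233257e-03,
       -6.04607251e-04, -1.78133566e-03]), 'tau': array([-1.67189055e-02, -3.77117300e+01,  2.56141305e+01,  1.02683832e-02,
        1.48991263e-01,  4.73483942e-05]), 'tcp_pos': array([ 0.49994802, -0.01483824,  0.32862522]), 'ee_rot': array([-3.10191249e+00,  6.96722601e-04, -4.83777872e-02]), 'wrist_force': array([0.30900724, 0.18535969, 1.08305178]), 'torque': array([-0.06213517,  0.02832216, -0.02655781]), 'gripper_width': 0.00024698336580132195}
```

```bash
python3 -m jog '[-0.01,0,-0.01,-8, -0.03,0,-0.02,-16, -0.04,0,-0.03,-24, -0.05,0,-0.04,-32, -0.05,0,-0.04,-40, -0.05,0,-0.04,-48, -0.05,-0.01,-0.04,-56, -0.05,-0.02,-0.04,-64, -0.05,-0.03,-0.04,-72, -0.05,-0.05,-0.04,-80, -0.05,-0.06,-0.04,-88, -0.05,-0.07,-0.04,-96, -0.05,-0.08,-0.04,-104, -0.05,-0.1,-0.04,-112, -0.05,-0.11,-0.04,-120, -0.05,-0.12,-0.04,-128, -0.04,-0.13,-0.03,-136, -0.02,-0.14,-0.02,-144, 0,-0.15,-0.01,-152, 0.006,-0.152,0,-160]'
python3 -m jog '[0,0,0,-8,0,0,0,-16,0,0,0,-16,0,0,0,-16]'
python3 -c "
from rig import *;s=sense();print(s['q'],s['ee_rot'],s['wrist_force'])"
```

```text
time_s: 4.45
tcp_pos: [0.5152, 0.1375, 0.3341]
ee_rot: [3.103, -0.013, 2.751]
wrist_force: [-0.2, -0.5, 0.0]
gripper_width: 0.002
time_s: 4.85
tcp_pos: [0.5133, 0.1366, 0.3346]
ee_rot: [3.102, -0.004, 3.021]
wrist_force: [0.6, 0.2, 0.5]
gripper_width: -0.001
[ 0.2421264   0.25285937 -0.06822874  1.23903615  0.03837803  0.3633851 ] [ 3.10192772 -0.00366201  3.0206114 ] [0.62234541 0.17974999 0.45349816]
```

```bash
python3 -m jog '[0,-0.008,0.01,0, 0,-0.008,0.02,0, 0,-0.008,0.03,0, 0,-0.008,0.04,0, 0,-0.008,0.05,0, 0,-0.008,0.06,0, 0,-0.008,0.07,0, 0,-0.008,0.08,0, 0,-0.008,0.09,0, 0,-0.008,0.1,0, 0,-0.008,0.105,0, 0,-0.008,0.105,0, 0,-0.008,0.105,0]'
python3 - <<'E'
import cv2,numpy as np
from rig import *
a=[]
s=sense();print(s["wrist_force"].round(2),s["tcp_pos"])
for n in("scene","side"):
    im=read_camera(n)[:,:,::-1]
    a.append(cv2.resize(im[105:255,210:310],(400,600),interpolation=cv2.INTER_CUBIC))
cv2.imwrite("pics/crop2.png",np.hstack(a))
E
```

```text
time_s: 6.15
tcp_pos: [0.5126, 0.1328, 0.2292]
ee_rot: [3.102, -0.004, 3.023]
wrist_force: [0.5, -0.1, 0.5]
gripper_width: 0.001
[ 0.47 -0.13  0.49] [0.51256863 0.1327987  0.22917637]
```

View pics/crop2.png

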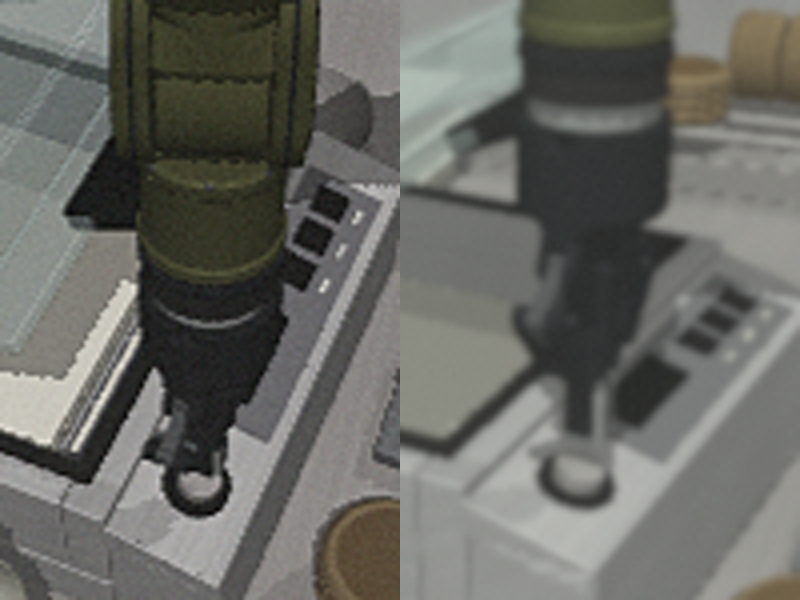

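The closed tips are right over the button (scene crop (205,470) against button (202,482)) and clear of the lid. Descending slowly now.

```bash
python3 -m jog '[0,0,0.004,0,0,0,0.008,0,0,0,0.012,0,0,0,0.014,0,0,0,0.015,0,0,0,0.016,0,0,0,0.017,0,0,0,0.018,0,0,0,0.018,0,0,0,0.018,0]'
```

```text
time_s: 7.25
tcp_pos: [0.5127, 0.1333, 0.2113]
ee_rot: [3.102, -0.003, 3.023]
wrist_force: [0.1, -1.5, 1.6]
gripper_width: -0.001
```

```bash
python3 -m jog '[0,0,0.001,0,0,0,0.002,0,0,0,0.003,0,0,0,0.003,0,0,0,0.003,0]'; python3 -m jog '[0,0,0.001,0,0,0,0.002,0,0,0,0.003,0,0,0,0.003,0,0,0,0.003,0]'
```

```text
time_s: 7.75
tcp_pos: [0.5129, 0.1336, 0.2084]
ee_rot: [3.102, -0.003, 3.023]
wrist_force: [1.4, -3.0, 4.6]
gripper_width: -0.001
time_s: 8.25
tcp_pos: [0.5131, 0.1337, 0.2071]
ee_rot: [3.102, -0.001, 3.023]
wrist_force: [-1.7, -3.8, 15.7]
gripper_width: -0.003
```

The button bottomed: contact began at TCP z≈0.2125, and at 0.207 it was stiff at 15.7 N. Retracting and rising above the lip.

```bash
python3 -m jog '[0,0,-0.003,0,0,0,-0.008,0,0,0,-0.015,0,0,0,-0.03,0,0,0,-0.05,0,0,0,-0.07,0,0,0,-0.09,0,0,0,-0.11,0,0,0,-0.13,0,0,0,-0.15,0,0,0,-0.17,0,0,0,-0.19,0,0,0,-0.205,0,0,0,-0.21,0,0,0,-0.21,0,0,0,-0.21,0]'
cat > path.py <<'E'
from fit import *
from rig import sense
from scipy.spatial.transform import Rotation as Ro
p=[.7051,-.0084,-.1134];s=sense();R=Ro.from_euler("xyz",s["ee_rot"]).as_matrix()
tip=s["tcp_pos"]+.073*R[:,2];print("tip",tip.round(4),s["q"].round(2))
for a in(.55,.42,.36,.3,.24,.18,.12,.06,0):
    d=.3395;L=[.185-(d*np.cos(a)-.008*np.sin(a)),0,.156+d*np.sin(a)+.008*np.cos(a)+.011*np.tan(a)]
    w=W(p,L)[0];print(a,w.round(4),"tool",((w-tip)@R).round(4))
E
python3 path.py
python3 - <<'E'
import cv2,numpy as np
from rig import *
a=[]
for n in("scene","side"):
    im=read_camera(n)[:,:,::-1]
    a.append(cv2.resize(im[105:255,210:310],(400,600),interpolation=cv2.INTER_CUBIC))
cv2.imwrite("pics/crop3.png",np.hstack(a))
E
```

```text
time_s: 9.85
tcp_pos: [0.5119, 0.1255, 0.4139]
ee_rot: [3.102, -0.006, 3.024]
wrist_force: [0.6, 0.1, -0.2]
gripper_width: -0.001
tip [0.5118 0.1284 0.3409] [0.22 0.24 0.12 1.44 0.04 0.34]
0.55 [0.6055 0.0029 0.347 ] tool [-0.1077 -0.1132 -0.0112]
0.42 [0.5842 0.0054 0.3067] tool [-0.0865 -0.1149  0.0293]
0.36 [0.576  0.0063 0.2872] tool [-0.0784 -0.1157  0.0487]
0.3 [0.569  0.0071 0.2674] tool [-0.0715 -0.1165  0.0686]
0.24 [0.5632 0.0078 0.2472] tool [-0.0657 -0.1173  0.0888]
0.18 [0.5585 0.0083 0.2267] tool [-0.0611 -0.1181  0.1094]
0.12 [0.555  0.0087 0.2059] tool [-0.0577 -0.119   0.1301]
0.06 [0.5527 0.009  0.185 ] tool [-0.0555 -0.1198  0.151 ]
0 [0.5516 0.0091 0.164 ] tool [-0.0546 -0.1206  0.172 ]
```

View pics/crop3.png

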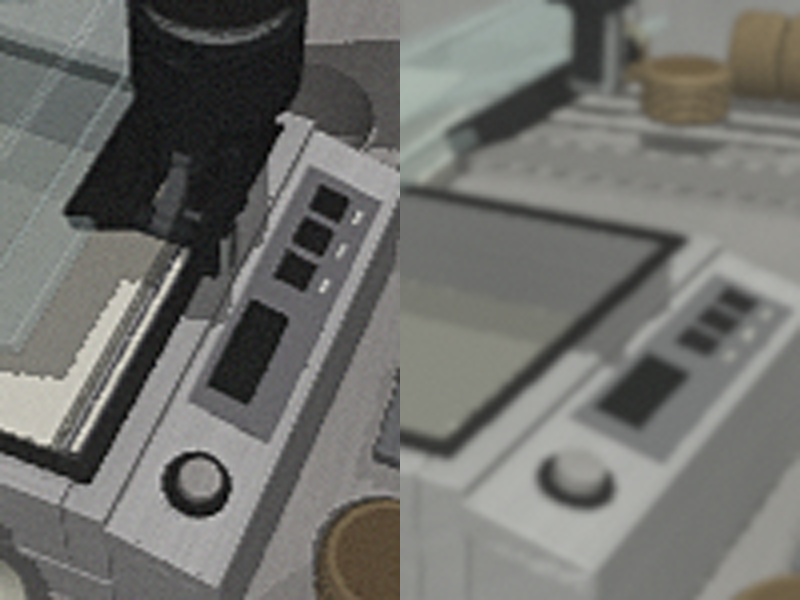

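The button has sprung back out and the lid hasn't moved. Moving over the lip.

```bash
python3 -m jog '[0,0,-0.015,0, 0,-0.01,-0.025,0, 0,-0.03,-0.025,0, -0.01,-0.05,-0.025,0, -0.03,-0.07,-0.025,0, -0.05,-0.09,-0.025,0, -0.065,-0.105,-0.025,0, -0.08,-0.115,-0.025,0, -0.085,-0.115,-0.025,0, -0.085,-0.115,-0.02,0, -0.085,-0.115,-0.01,0, -0.085,-0.115,0,0, -0.085,-0.115,0.005,0, -0.085,-0.115,0.01,0, -0.085,-0.115,0.01,0, -0.085,-0.115,0.01,0]'
python3 path.py
python3 - <<'E'
import cv2,numpy as np
from rig import *
a=[]
for n in("scene","side"):
    im=read_camera(n)[:,:,::-1]
    a.append(cv2.resize(im[75:225,200:300],(400,600),interpolation=cv2.INTER_CUBIC))
cv2.imwrite("pics/crop4.png",np.hstack(a))
E
```

```text
time_s: 11.55
tcp_pos: [0.583, 0.0018, 0.4002]
ee_rot: [3.102, -0.004, 3.024]
wrist_force: [-0.1, -0.6, -0.2]
gripper_width: 0.003
tip [0.5831 0.0047 0.3272] [-0.01  0.35  0.23  1.46  0.04  0.1 ]
0.55 [0.6055 0.0029 0.347 ] tool [-0.0224  0.0017 -0.0198]
0.42 [0.5842 0.0054 0.3067] tool [-0.001  -0.      0.0206]
0.36 [0.576  0.0063 0.2872] tool [ 0.0071 -0.0008  0.04  ]
0.3 [0.569  0.0071 0.2674] tool [ 0.014  -0.0017  0.0599]
0.24 [0.5632 0.0078 0.2472] tool [ 0.0199 -0.0025  0.0801]
0.18 [0.5585 0.0083 0.2267] tool [ 0.0245 -0.0033  0.1006]
0.12 [0.555  0.0087 0.2059] tool [ 0.0279 -0.0042  0.1214]
0.06 [0.5527 0.009  0.185 ] tool [ 0.0302 -0.005   0.1423]
0 [0.5516 0.0091 0.164 ] tool [ 0.0312 -0.0058  0.1633]
```

View pics/crop4.png

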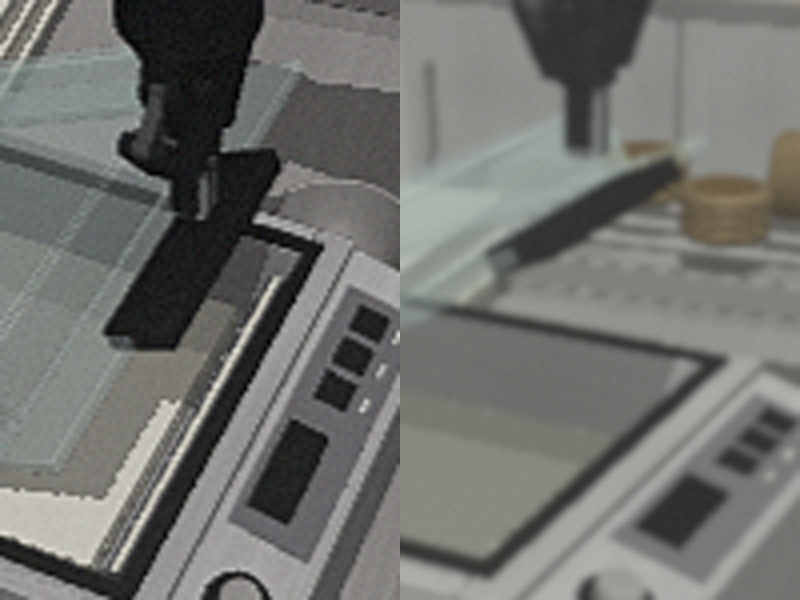

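The tips are over the lip, about 20 mm clear. Descending to contact, then following the arc.

```bash
python3 -m jog '[0,0,0.005,0,0,0,0.01,0,0,0,0.013,0,0,0,0.016,0,0,0,0.019,0,0.001,0,0.022,0,0.002,0,0.025,0,0.003,0,0.028,0,0.003,0,0.028,0]'; python3 path.py|head -3;python3 -c "
from rig import *;print(sense()['wrist_force'])"
```

```text
time_s: 12.55
tcp_pos: [0.5799, 0.003, 0.3719]
ee_rot: [3.102, -0.004, 3.023]
wrist_force: [0.2, -0.3, 1.5]
gripper_width: -0.002
tip [0.58   0.0059 0.299 ] [-0.01  0.34  0.15  1.38  0.04  0.11]
0.55 [0.6055 0.0029 0.347 ] tool [-0.0255  0.0019 -0.0481]
0.42 [0.5842 0.0054 0.3067] tool [-0.0042  0.0003 -0.0077]
[ 0.16201128 -0.25304293  1.46343761]
```

```bash
python3 -m jog '[0.001,0,0.005,0, 0.004,0,0.012,0, 0.006,0,0.018,0, 0.008,0,0.024,0, 0.01,0,0.03,0, 0.012,0,0.036,0, 0.014,-0.001,0.042,0, 0.016,-0.001,0.048,0]'; python3 path.py|sed -n '1p;4,6p'
```

```text
time_s: 13.35
tcp_pos: [0.5645, 0.006, 0.3238]
ee_rot: [3.102, -0.003, 3.023]
wrist_force: [0.9, -2.3, 5.3]
gripper_width: 0.001
tip [0.5646 0.0089 0.2509] [-0.01  0.32 -0.    1.25  0.04  0.11]
0.36 [0.576  0.0063 0.2872] tool [-0.0115  0.0002 -0.0364]
0.3 [0.569  0.0071 0.2674] tool [-0.0045 -0.0006 -0.0165]
0.24 [0.5632 0.0078 0.2472] tool [ 0.0013 -0.0014  0.0037]
```

```bash
python3 - <<'E'
import cv2,numpy as np
from rig import *
a=[]
for n in("scene","side"):
    im=read_camera(n)[:,:,::-1]
    a.append(cv2.resize(im[75:225,200:300],(400,600),interpolation=cv2.INTER_CUBIC))
cv2.imwrite("pics/crop5.png",np.hstack(a))
E
```

```text
(no output)
```

View pics/crop5.png

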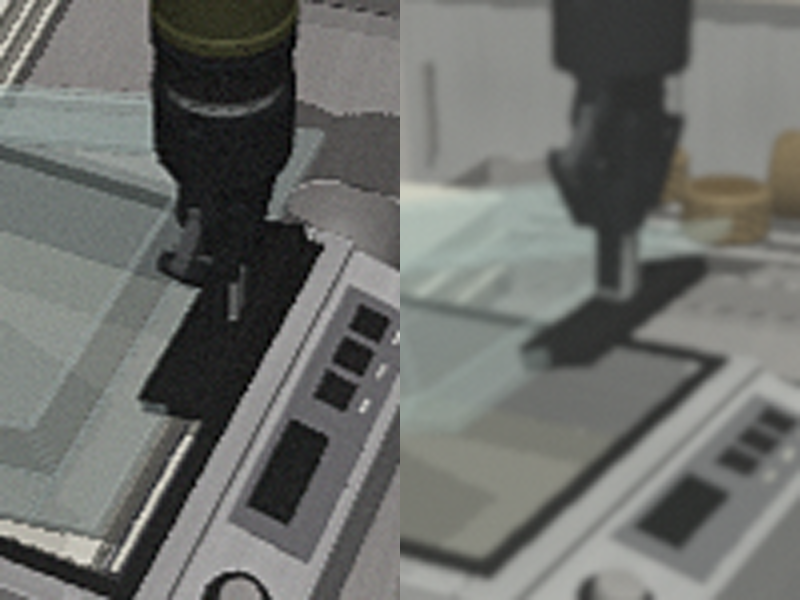

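The lid is following the tips, which sit well on the lip. Continuing.

```bash
python3 -m jog '[0.001,-0.001,0.005,0, 0.003,-0.001,0.012,0, 0.005,-0.002,0.018,0, 0.006,-0.002,0.024,0, 0.007,-0.003,0.03,0, 0.008,-0.003,0.036,0, 0.009,-0.003,0.042,0, 0.01,-0.003,0.048,0, 0.011,-0.003,0.054,0, 0.011,-0.004,0.06,0, 0.012,-0.004,0.066,0, 0.012,-0.004,0.07,0, 0.012,-0.004,0.074,0, 0.012,-0.004,0.077,0, 0.012,-0.004,0.077,0]'; python3 path.py|sed -n '1p;9,12p'
```

```text
time_s: 14.95
tcp_pos: [0.5517, 0.0073, 0.2471]
ee_rot: [3.1, -0.005, 3.024]
wrist_force: [-0.0, 1.3, 4.7]
gripper_width: 0.0
tip [0.5517 0.0103 0.1742] [-0.01  0.33 -0.18  1.05  0.04  0.11]
0.06 [0.5527 0.009  0.185 ] tool [-0.0011 -0.0008 -0.0109]
0 [0.5516 0.0091 0.164 ] tool [-0.0001 -0.0017  0.0101]
```

```bash
python3 -m jog '[0,-0.001,0.002,0,0,-0.001,0.004,0,0,-0.001,0.006,0,0,-0.001,0.008,0,0,-0.001,0.008,0,0,-0.001,0.008,0]';python3 -m jog '[0,0,0.001,0,0,0,0.002,0,0,0,0.002,0,0,0,0.002,0]';python3 -m jog '[0,0,0.001,0,0,0,0.002,0,0,0,0.002,0,0,0,0.002,0]'
```

```text
time_s: 15.55
tcp_pos: [0.5514, 0.0071, 0.2393]
ee_rot: [3.099, -0.005, 3.024]
wrist_force: [-0.8, 2.5, 5.8]
gripper_width: -0.003
time_s: 15.95
tcp_pos: [0.5514, 0.0072, 0.2375]
ee_rot: [3.099, -0.005, 3.024]
wrist_force: [-1.6, 1.9, 7.1]
gripper_width: -0.0
time_s: 16.35
tcp_pos: [0.5513, 0.0072, 0.2361]
ee_rot: [3.099, -0.004, 3.024]
wrist_force: [-3.5, 3.4, 9.9]
gripper_width: -0.002
```

```bash
python3 -m jog '[0,0,0.001,0,0,0,0.002,0,0,0,0.002,0,0,0,0.002,0]';python3 -m jog '[0,0,0.001,0,0,0,0.001,0,0,0,0.001,0,0,0,0.001,0]'
```

```text
time_s: 16.75
tcp_pos: [0.5512, 0.0072, 0.2354]
ee_rot: [3.099, -0.003, 3.024]
wrist_force: [-5.7, 1.4, 17.5]
gripper_width: -0.0
time_s: 17.15
tcp_pos: [0.5512, 0.0072, 0.2351]
ee_rot: [3.099, -0.003, 3.024]
wrist_force: [-6.3, 1.9, 21.2]
gripper_width: -0.002
```

Stiff now at 21 N with the tip at about 0.162 m, so the lid is on its seal. Checking by picture.

```bash
python3 -m jog '[0,0,0,0,0,0,0,0,0,0,0,0,0,0,0,0,0,0,0,0]'; python3 - <<'E'
import cv2,numpy as np
from rig import *
a=[]
for n in("scene","side"):
    im=read_camera(n)[:,:,::-1]
    a.append(cv2.resize(im[100:325,170:320],(400,600),interpolation=cv2.INTER_CUBIC))
cv2.imwrite("pics/crop6.png",np.hstack(a))
E
```

```text
time_s: 17.65
tcp_pos: [0.5512, 0.0072, 0.2351]
ee_rot: [3.099, -0.003, 3.024]
wrist_force: [-6.9, 2.4, 22.0]
gripper_width: -0.004
```

View pics/crop6.png

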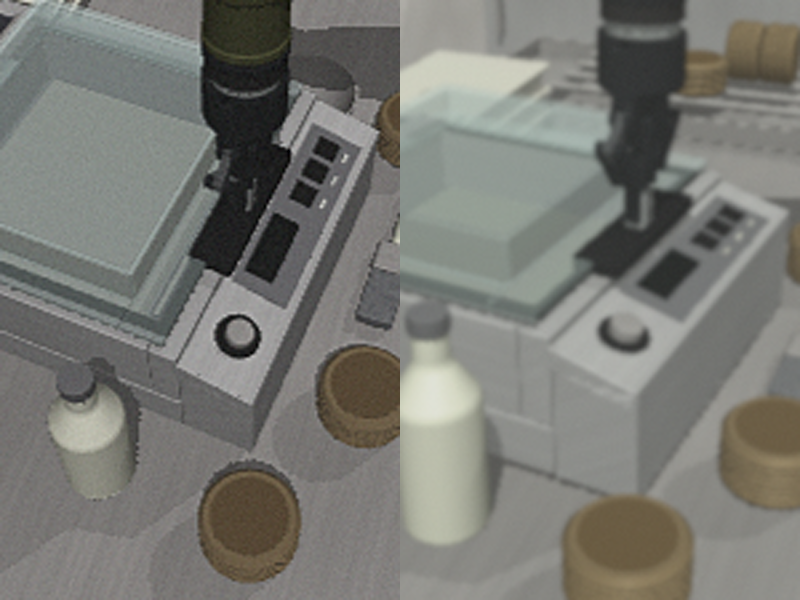

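The lid lies flat and shut all round, with the tips on the lip at scene crop (245,195). The button is out, and the other things are where they were.

```bash
python3 -c "
from rig import *;print(sign_off())"
```

```text
the job is handed in; nothing more can be done
None
```

I pressed the power button fully in and let it spring back. I then pushed the lid down by its grip lip until it was shut, and handed the job in at about 18 s with the fingertips still holding it.

- **Button:** it moved about 5.5 mm by the tool position and then went stiff at 16 N. The pictures afterwards show it back out. I couldn't read its travel directly.
- **Lid:** at the end the fingertips stood about 162 mm above the table. The shut height is 164 mm and the seal gives 1–2 mm. The push was steady at about 22 N upward on the tool, with about 7 N sideways. The last picture shows the lid flat all round.
- **Surroundings:** the two nearest cheeses and the bottle look unmoved in the last picture. The third cheese, brush and bowl are only partly in it.

Two things went differently from plan. The first move stopped short when the last joint reached the end of its range, which left the tool tilted about 2° for the rest of the job. One lip corner I read in the side view missed the fitted model by about 9 pixels. It was probably the glass edge, so the fit gave it less weight, and the contact heights agreed with the fit.

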